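Turn the stationery carousel until the tape faces front

ROBOT

A 6-joint arm with a two-finger parallel gripper is mounted at the origin on the work surface. World frame = base frame: x ahead of the robot, y to its left, z up, the work surface at z = 0. Lengths are in m, angles in degrees, forces in N, time in s.
With the tool pointing down it reaches from about 0.4 to 0.825 m from the base axis. Payload 7 kg.
Tool frame: the origin (TCP) lies on the centre line of the jaws, within the pads' length; the fingertips stand 14 mm ahead of it and the grasp point (between the pads) lies 5 mm behind it; z points along the fingers, y is the line along which they close (so a half turn about z gives the same grasp; the last joint's range is limited). The gripper opens to 88 mm and grips with 3 to 60 N. Pads are 19 mm wide; open, the fingers measure 130 mm over their backs; the gripper's body (78 mm by 193 mm) begins 47 mm behind the grasp point.
Start: joints at [-55.743, 20.546, 0.682, 0, -70.136, -16.507], TCP at [0.206, -0.643, 0.241] pointing down, gripper open.
Joint ranges: [-176.03, 176.03], [-82.01, 121.73], [-58.28, 71.71], [-173.87, 95.51], [-174.79, -0.11], [-173.66, 173.66]. Speed limits (degrees/s): [136.94, 136.94, 172.46, 180, 180, 180].

INTERFACE

Orientations are given as [roll, pitch, yaw] about the fixed x, y, z axes, in that order (R = Rz(yaw) Ry(pitch) Rx(roll)).
In Python, from plant import r gives the robot as it stands.
- The arm moves only by the tool send_rows, never from a script. Its argument "steps" is a list of rows, each an object with "dp": the shift along the tool's x, y, z in mm, a list of three; "roll": the turn about the tool's z in rad; "jaw": the opening in per cent of the stroke, from 0 (shut) to 100 (fully open). In form: [{"dp": [tx, ty, tz], "roll": roll, "jaw": jaw}, ...]. A call has 1 to 5 rows; each row is the pose to reach, as a shift and turn from the pose commanded when the call began, along the tool's axes at that moment; what a row does not reach only later rows make up. A row lasts 1/8 s, in which the tool goes at most 62.5 mm and 10.7 degrees, less where a joint would pass 70% of its speed; a pose out of reach is approached as far as the arm can. A call with a gripper value outside its range is refused whole. The fingers move at their own pace and stop on an object; "newtons" is the grip in N (left out, the last holds). Time passes only in rows, so rows that repeat a pose let the fingers close. It gives the time, the measured TCP pose, the force, the opening and the grip force at its end, in the units of the state.
- r.get_state(): the state, without advancing time (a new reading comes with each control period).
- r.capture(name): name is "side" or "top" or "wrist"; returns a dict with "image" (384x512x3 uint8, blue, green, red), "K" (3x3 intrinsics, pixels), "rvec" (rotation vector, rad) and "tvec" (3), from world to camera coordinates, as OpenCV has them. Camera axes: x right, y down, z forward; pixel columns grow to the right and rows downward; lengths in m; the calibration is good to about 2 mm. A picture is of the moment at which its call begins. There is no depth.
- r.close_job(): hands the job in; it is judged then, once.
The state is a dict: "time_s": time; "joints": joint angles; "qd": joint speeds; "joint_torque": joint torques, N m; "tcp_pos": TCP position; "eef_rot": TCP orientation; "contact_force": force on the tool from outside, world axes, zero at the start; "moment": the same for the moment, N m; "gripper_width": finger opening in m; "gripper_force": force on a finger pad.
Only numpy, scipy, OpenCV 4.12 (cv2) and the standard library are available. Lean on these libraries where they do the work, as an engineer would, in place of code of your own. Each camera call takes 0.05 s, during which the arm holds its last target. There are 200 camera calls.

TASK

Turn the stationery carousel, gently, by pushing with the fingers at its rim, where it has studs for that, until the roll of tape stands squarely at the front, in line with the tongue of the foot, and leave it at rest there. Do not touch, lift or tip the four things standing in the carousel's pockets, and leave the mug, stapler and hole punch where they are.

Things in the scene. Friction and masses are not known exactly. Their poses are not given: they have to be found in the camera images.
- stand: fixed black round foot of the desk organiser, radius 105 mm, 18 mm high, under the turntable. Origin on the turntable's axis, on the table; z up. Its own -x direction is the FRONT: a flat tongue 50 mm wide, 14 mm high, sticks out there to 180 mm from the axis, 50 mm beyond the turntable's edge. The front looks roughly towards the robot, up to 0.7 rad either way.
- turntable: plain white disc, radius 130 mm, 22 to 34 mm above the table. Origin on its axis, on the table; z up. It turns freely either way (6.2 rad at most) with a slight drag (under 1 N at a stud) and stays where it is left. On it: a low hub cap, four round pockets (collars 8 mm high, inner radius 31 mm, centred 62 mm from the axis, 90 degrees apart), one thing loose in each, and four studs on the rim.
- stud_a (a point): centre of the top of a finger stud: an upright white pin 14 mm in diameter, 30 mm tall (from 34 to 64 mm above the table), fixed to the turntable's rim 118 mm from the axis, halfway between two pockets. All four studs are alike and 90 degrees apart; push one sideways to turn the turntable.
- stud_b (a point): centre of the top of a finger stud: an upright white pin 14 mm in diameter, 30 mm tall (from 34 to 64 mm above the table), fixed to the turntable's rim 118 mm from the axis, halfway between two pockets. All four studs are alike and 90 degrees apart; push one sideways to turn the turntable.
- stud_c (a point): centre of the top of a finger stud: an upright white pin 14 mm in diameter, 30 mm tall (from 34 to 64 mm above the table), fixed to the turntable's rim 118 mm from the axis, halfway between two pockets. All four studs are alike and 90 degrees apart; push one sideways to turn the turntable.
- stud_d (a point): centre of the top of a finger stud: an upright white pin 14 mm in diameter, 30 mm tall (from 34 to 64 mm above the table), fixed to the turntable's rim 118 mm from the axis, halfway between two pockets. All four studs are alike and 90 degrees apart; push one sideways to turn the turntable.
- tape: roll of brown parcel tape lying flat in one of the pockets: ring 58 mm outside, 38 mm hole, 24 mm high, with about 2 mm of play in its pocket. Origin at the centre of its underside, z up. This is the thing to bring to the front.
- jar: low glass jar with a metal cap, 54 mm in diameter, 50 mm high, in another pocket. Origin at the centre of its underside.
- stamp: dark wooden rubber stamp with a round foot 50 mm in diameter and a knob, 53 mm high, in another pocket. Origin at the centre of its underside.
- notes: block of note paper, 40 x 40 x 28 mm high, in the pocket that starts nearest the front (the other three things start over 55 degrees away from it). Origin at the centre of its underside.
- mug: white mug, 80 mm in diameter, 90 mm high, standing loose on the table to the robot's left of the organiser. Origin at the centre of its underside.
- stapler: black stapler, 130 x 36 x 39 mm high, lying loose on the table to the right. Origin at the centre of its underside, x along its length.
- punch: dark two-hole paper punch, 75 x 100 x 57 mm high, loose on the table to the right. Origin at the centre of its underside.
Not all that is in view belongs to the job. What is shaped like the jar but blue or orange is not meant.

How it is judged:
By the outcome, as a careful person would: the job done as asked, in the order asked, and still so for the second after the job is handed in, with the robot touching nothing.
It also fails if it takes over 48 s, if anything falls off the work surface, if the arm or the gripper's body presses on something with over 40 N, if the wrist force passes 120 N, or if a joint passes its speed limit or range.

## Working session

There is one attempt and no reset: what is moved stays moved. The work goes in short steps, Python scripts to look and compute and a tool call to move; the robot and the scene stay as the last step left them, time stands still between calls to the robot, and variables do not carry over. Pictures are saved under pics/ and viewed, at most 10 in all, crops included, and the job is handed in when it is done.

Besides the shell and the picture viewer there is one more tool, called after "Emit:" as name(argument=value, ...) on one line, values as JSON. send_rows: Moves the arm, as the interface text tells. Its arguments: {"type":"object","properties":{"steps":{"type":"array","items":{"type":"object","properties":{"dp":{"type":"array","items":{"type":"number"}},"roll":{"type":"number"},"jaw":{"type":"number"}}}},"newtons":{"type":"number"}},"required":["steps"]}

```bash
mkdir -p pics
cat > h.py <<'E'
import numpy as np, cv2
def ray(c,uv,z):
    R=cv2.Rodrigues(np.array(c["rvec"],float))[0]; t=np.array(c["tvec"],float).reshape(3)
    p=cv2.undistortPoints(np.array(uv,float).reshape(-1,1,2),np.array(c["K"],float),None).reshape(-1,2)
    d=np.c_[p,np.ones(len(p))]@R; o=-R.T@t
    return o+d*((z-o[2])/d[:,2])[:,None]
def proj(c,P):
    return cv2.projectPoints(np.array(P,float).reshape(-1,1,3),np.array(c["rvec"],float),np.array(c["tvec"],float),np.array(c["K"],float),None)[0].reshape(-1,2)
E
python3 - <<'E'
from plant import r
import cv2,numpy as np,pickle
s=r.get_state(); print(s)
D={n:r.capture(n) for n in("top","side")}
pickle.dump(D,open("d0.pkl","wb"))
for n in D:
    cv2.imwrite(f"pics/{n}0.png",cv2.resize(D[n]["image"],(800,600),interpolation=cv2.INTER_CUBIC))
E
```

```text
{'time_s': 0.0, 'joints': array([-5.57441669e+01,  2.05893822e+01,  6.33686223e-01, -1.96979392e-02,
       -7.01344463e+01, -1.65064127e+01]), 'qd': array([-0.01505754, -0.03434879,  0.02618889,  0.04693178,  0.1170218 ,
        0.13064331]), 'joint_torque': array([-5.81727954e-05, -5.82714736e+01,  2.93064737e+01,  6.99727044e+00,
        6.98617485e-03, -1.70139865e-04]), 'tcp_pos': array([ 0.20560693, -0.64244111,  0.23964649]), 'eef_rot': array([ 1.79908311e+02, -7.85961295e-03, -1.62257282e+02]), 'contact_force': array([-0.00796549, -0.03495092,  0.59506659]), 'moment': array([-0.02021046, -0.00078757,  0.0232569 ]), 'gripper_force': 0.0, 'gripper_width': 0.08742065439674866}
```

View pics/top0.png

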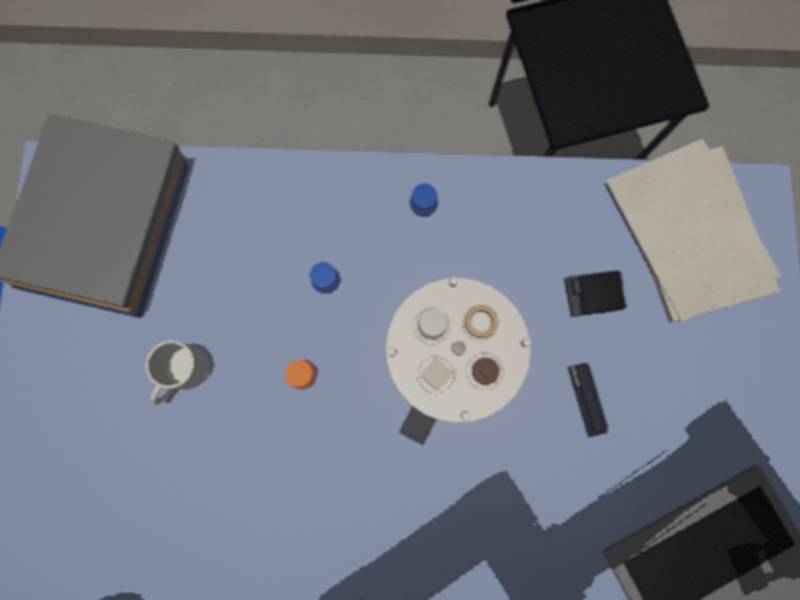

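View pics/side0.png

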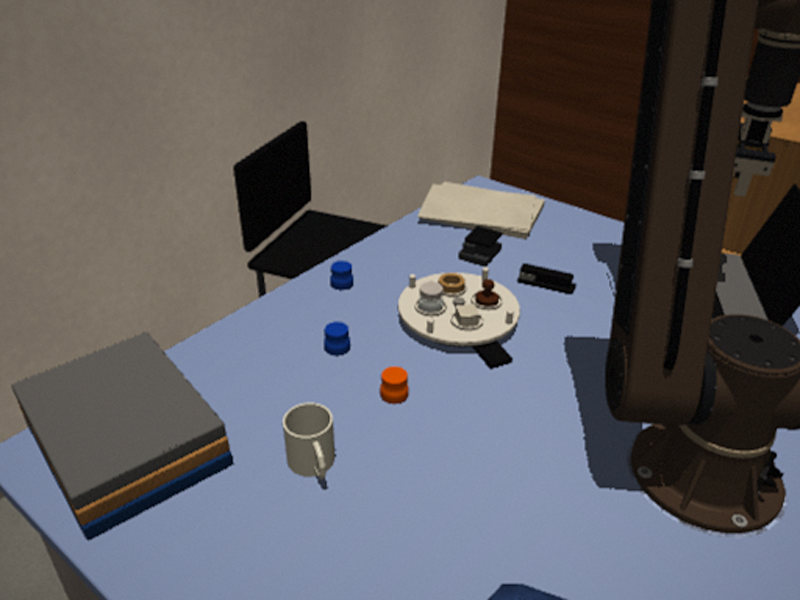

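The top view shows the carousel centre at about (458,350), the tape, a brown ring, at (481,321), the tongue at (418,425), and studs at (454,282), (392,351), (465,415) and (526,343). The tape is the only ring. Blue and orange decoys stand to the left and the stapler and punch to the right. Next I measure.

```bash
cat > m.py <<'E'
import numpy as np,cv2
from h import *
def measure(c,verbose=True,crop=None):
    im=c["image"]; hsv=cv2.cvtColor(im,cv2.COLOR_BGR2HSV).astype(int); H,S,V=[hsv[...,i] for i in range(3)]
    cc=lambda m:cv2.connectedComponentsWithStats(m.astype(np.uint8))
    box=np.zeros(H.shape,bool); box[165:300,235:350]=True
    w=box&(V>150)&(S<60)
    w=cv2.morphologyEx(w.astype(np.uint8),cv2.MORPH_CLOSE,np.ones((3,3)))
    k=max(cv2.findContours(w,cv2.RETR_EXTERNAL,cv2.CHAIN_APPROX_NONE)[0],key=cv2.contourArea)
    P=ray(c,k.reshape(-1,2),0.034)[:,:2]
    A=np.c_[2*P,np.ones(len(P))]; 
    for _ in range(4):
        s=np.linalg.lstsq(A,(P**2).sum(1),rcond=None)[0]; rr=np.sqrt(s[2]+s[:2]@s[:2])
        e=abs(np.hypot(*(P-s[:2]).T)-rr); q=e<max(.003,2*np.median(e)); P,A=P[q],A[q]
    C=s[:2]
    t=box&(S>75)&(H>8)&(H<25)&(V>80)
    n,l,st,ce=cc(t); i=1+np.argmax(st[1:,4]); 
    kk=cv2.convexHull(np.argwhere(l==i)[:,::-1].astype(np.int32)); (u,v),_,_=cv2.fitEllipse(kk)
    T=ray(c,[u,v],0.034+0.024)[0,:2]
    print("centre",C,"r",rr,"tape px",(u,v),st[i],"T",T,"rad",np.hypot(*(T-C)),"ang",np.degrees(np.arctan2(*(T-C)[::-1])))
    return C,T
E
python3 - <<'E'
import pickle; from m import *
D=pickle.load(open("d0.pkl","rb")); c=D["top"]; C,T=measure(c)
im=c["image"]; g=im.max(2)
m=np.zeros(g.shape,np.uint8); m[255:290,245:290]=(g[255:290,245:290]<75)
n,l,st,ce=cv2.connectedComponentsWithStats(m); i=1+np.argmax(st[1:,4]); k=np.argwhere(l==i)[:,::-1]
b=cv2.boxPoints(cv2.minAreaRect(k.astype(np.float32))); B=ray(c,b,.014)[:,:2]
print(st[i],b,B,"sizes",np.linalg.norm(B[0]-B[1]),np.linalg.norm(B[1]-B[2]))
print("tongue ang corners",[(round(np.hypot(*(x-C)),4),round(np.degrees(np.arctan2(*(x-C)[::-1])),2)) for x in B])
for uv in [(454,282),(392,351),(465,415),(526,343)]:
    x=ray(c,np.array(uv)*.64,.064)[0,:2]; print("stud",x,np.hypot(*(x-C)),np.degrees(np.arctan2(*(x-C)[::-1])))
for uv in [(433,322),(436,373),(485,371)]:
    x=ray(c,np.array(uv)*.64,.07)[0,:2]; print("thing",x,np.hypot(*(x-C)),np.degrees(np.arctan2(*(x-C)[::-1])))
for uv in [(170,365),(588,400),(595,293),(300,374)]: print(ray(c,np.array(uv)*.64,.04)[0])
R=cv2.Rodrigues(np.array(c["rvec"],float))[0]; print("cam",-R.T@np.array(c["tvec"]).reshape(3),"mm/px",)
cv2.imwrite("pics/crop0.png",cv2.resize(im[165:300,230:360],None,fx=4.4,fy=4.4,interpolation=cv2.INTER_CUBIC))
E
```

```text
centre [ 0.54291488 -0.09669583] r 0.19779552325105293 tape px (307.7022399902344, 205.2638702392578) [299 196  19  19 126] T [ 0.60999187 -0.13580259] rad 0.07764445157892191 ang -30.24274297233339
[269 279   3   4   7] [[268.  281. ]
 [270.5 278.5]
 [271.5 279.5]
 [269.  282. ]] [[ 0.40162772 -0.03325277]
 [ 0.40857827 -0.040007  ]
 [ 0.40596055 -0.04283686]
 [ 0.39901612 -0.03608219]] sizes 0.009691737705599692 0.0038549374004968845
tongue ang corners [(np.float64(0.1549), np.float64(155.82)), (np.float64(0.1458), np.float64(157.12)), (np.float64(0.1472), np.float64(158.53)), (np.float64(0.1561), np.float64(157.16))]
stud [ 0.67690405 -0.08707446] 0.1343341591790997 4.107193275139992
stud [0.55125952 0.01874325] 0.11574028127357619 85.86550388589319
stud [ 0.44610443 -0.10905295] 0.0975959158956642 -172.72595868593476
stud [ 0.57239238 -0.21399846] 0.12094970026419469 -75.89397738233433
thing [ 0.60335477 -0.05096562] 0.07579070844856894 37.11198957207898
thing [ 0.51531508 -0.05789487] 0.047615792530892265 125.42491064973282
thing [ 0.52129798 -0.14191896] 0.050124066644114625 -115.54806065901938
[0.51682792 0.40867249 0.04      ]
[ 0.47828232 -0.32709717  0.04      ]
[ 0.6698169  -0.34476612  0.04      ]
[0.50809034 0.17931871 0.04      ]
cam [0.45054781 0.01067755 1.12658543] mm/px
```

View pics/crop0.png

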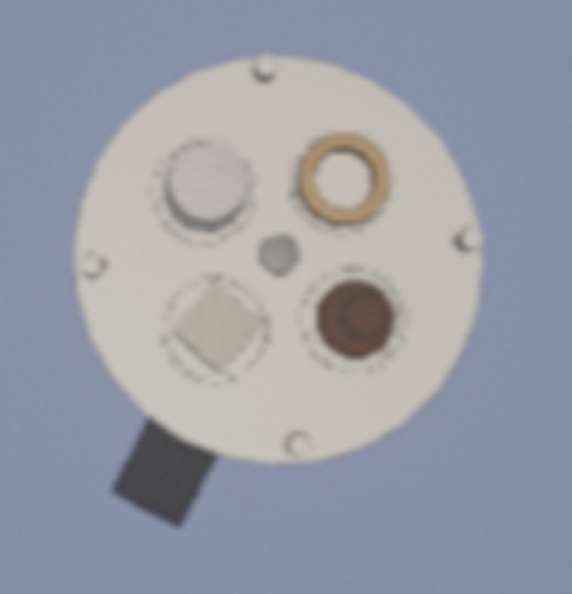

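The crop shows the tape, a tan ring with an open centre, at (344,180). The notes are at (215,322), the jar at (207,183), the stamp at (355,320) and the tongue at (165,472). The masks need fixing: for the disc, red ≥ blue and bright; for the tongue, dark.

```bash
cat > m.py <<'E'
import numpy as np,cv2
from h import *
ang=lambda v:np.degrees(np.arctan2(v[1],v[0]))
def circ(P):
    for _ in range(6):
        A=np.c_[2*P,np.ones(len(P))]
        s=np.linalg.lstsq(A,(P**2).sum(1),rcond=None)[0]; rr=np.sqrt(s[2]+s[:2]@s[:2])
        e=abs(np.hypot(*(P-s[:2]).T)-rr); P=P[e<max(.0025,2*np.median(e))]
    return s[:2],rr
def big(m):
    n,l,st,ce=cv2.connectedComponentsWithStats(m.astype(np.uint8)); return l==1+np.argmax(st[1:,4])
def disc(c):
    im=c["image"].astype(int); m=(im[...,2]>=im[...,0]-2)&(im.max(2)>130)
    b=np.zeros(m.shape,bool); b[165:300,230:360]=1
    w=big(m&b).astype(np.uint8)
    k=max(cv2.findContours(w,cv2.RETR_EXTERNAL,cv2.CHAIN_APPROX_NONE)[0],key=cv2.contourArea)
    return circ(ray(c,k.reshape(-1,2),0.034)[:,:2])
def tongue(c):
    im=c["image"]; m=np.zeros(im.shape[:2],bool); m[255:292,245:290]=im.max(2)[255:292,245:290]<105
    m=big(m); k=np.argwhere(m)[:,::-1]
    B=cv2.minAreaRect((ray(c,k,.014)[:,:2]*1000).astype(np.float32)); return B,ray(c,k,.014)[:,:2].mean(0)
def tape(c,box=(165,300,230,360)):
    hsv=cv2.cvtColor(c["image"],cv2.COLOR_BGR2HSV).astype(int); H,S,V=[hsv[...,i] for i in range(3)]
    b=np.zeros(H.shape,bool); b[box[0]:box[1],box[2]:box[3]]=1
    m=big(b&(S>65)&(H>8)&(H<25)&(V>90))
    k=max(cv2.findContours(m.astype(np.uint8),cv2.RETR_EXTERNAL,cv2.CHAIN_APPROX_NONE)[0],key=cv2.contourArea)
    return circ(ray(c,k.reshape(-1,2),.058)[:,:2])
E
python3 - <<'E'
import pickle; from m import *
D=pickle.load(open("d0.pkl","rb")); c=D["top"]; C,rr=disc(c); T,tr=tape(c); B,tm=tongue(c)
print("C",C,rr,"T",T,tr,np.hypot(*(T-C)),ang(T-C)); print("tongue",B,tm,np.hypot(*(tm-C)),ang(tm-C))
for uv in [(264,68),(92,265),(298,443),(467,238)]:
    x=ray(c,np.array(uv)/4.4+[230,165],.064)[0,:2]; print("stud",x,np.hypot(*(x-C)),ang(x-C))
for uv,z in [((207,178),.084),((217,322),.062),((360,316),.087)]:
    x=ray(c,np.array(uv)/4.4+[230,165],z)[0,:2]; print("thing",x,np.hypot(*(x-C)),ang(x-C))
E
```

```text
C [ 0.56306776 -0.09729959] 0.12762243048859342 T [ 0.61016598 -0.13563124] 0.026434929122865734 0.06072525861614561 -39.140978130208744
tongue ((425.1293029785156, -29.460105895996094), (46.86989974975586, 49.0639762878418), 64.63223266601562) [ 0.4251196  -0.02893506] 0.15395910645564784 153.6378449652868
stud [ 0.67692661 -0.08552266] 0.11446629887563924 5.905362123964708
stud [0.54967143 0.0186128 ] 0.1166839550634882 96.59258996667242
stud [ 0.44590083 -0.10939407] 0.1177895033879749 -174.10655747933592
stud [ 0.57352169 -0.21263497] 0.11580817527809743 -84.82089742366041
thing [ 0.60301753 -0.04991445] 0.06197851081531668 49.86622195202952
thing [ 0.51727199 -0.05913692] 0.05961244301142903 140.1947766159823
thing [ 0.52190689 -0.14320133] 0.06165376558558679 -131.88312993883304
```

Plan: the centre is (0.563,-0.097), the front is at azimuth 154° and the tape pocket at -39.1°, so the table turns 167° clockwise. I will cage the left stud (azimuth 96°) between part-open fingers and carry it round the arc with the tool rolling along. First I go above that stud.

Emit:
send_rows(steps=[{"dp": [-40,40,0],"roll": -0.1,"jaw": 30},{"dp": [-80,80,0],"roll": -0.2,"jaw": 30},{"dp": [-120,120,0],"roll": -0.3,"jaw": 30},{"dp": [-160,160,0],"roll": -0.4,"jaw": 30},{"dp": [-200,200,0],"roll": -0.5,"jaw": 30}])

```text
time_s: 0.72
tcp_pos: [0.3357, -0.3897, 0.2403]
eef_rot: [180.0, 0.0, -133.4]
contact_force: [0.7, -0.6, -0.5]
gripper_width: 0.043
gripper_force: 0.0
```

```bash
cat > go.py <<'E'
import sys,numpy as np
from plant import r
def go(x,y,z,psi):
    s=r.get_state(); p=s["tcp_pos"]; q=s["eef_rot"][2]; a=np.radians(q)
    d=np.array([x,y,z])-p
    print("t",s["time_s"],p.round(4),"yaw",round(q,1),"j6",s["joints"][5].round(1),"F",s["contact_force"].round(1))
    print("dp",(1000*np.array([d[0]*np.cos(a)+d[1]*np.sin(a),d[0]*np.sin(a)-d[1]*np.cos(a),-d[2]])).round(1),"roll",round(-np.radians((psi-q+180)%360-180),3))
if __name__=="__main__": go(*map(float,sys.argv[1:]))
E
python3 go.py .55 .0195 .241 -84.1
```

```text
t 0.725 [ 0.3357 -0.3897  0.2403] yaw -133.4 j6 -16.1 F [ 0.7 -0.6 -0.5]
dp [-444.5  125.6   -0.7] roll -0.861
```

Emit:
send_rows(steps=[{"dp": [-50,14,0],"roll": -0.09,"jaw": 30},{"dp": [-100,28,0],"roll": -0.18,"jaw": 30},{"dp": [-150,42,0],"roll": -0.28,"jaw": 30},{"dp": [-200,56,0],"roll": -0.37,"jaw": 30},{"dp": [-250,70,0],"roll": -0.47,"jaw": 30}])

```text
time_s: 1.35
tcp_pos: [0.4573, -0.1604, 0.2406]
eef_rot: [-180.0, 0.0, -106.5]
contact_force: [0.3, -0.9, 0.3]
gripper_width: 0.0262
gripper_force: 0.0
```

```bash
python3 go.py .55 .0195 .15 -84.1
```

```text
t 1.35 [ 0.4573 -0.1604  0.2406] yaw -106.5 j6 -20.5 F [ 0.3 -0.9  0.3]
dp [-198.8  -37.8   90.6] roll -0.391
```

Emit:
send_rows(steps=[{"dp": [-50,-9,0],"roll": -0.1,"jaw": 30},{"dp": [-100,-19,20],"roll": -0.2,"jaw": 30},{"dp": [-150,-28,50],"roll": -0.3,"jaw": 30},{"dp": [-199,-38,75],"roll": -0.391,"jaw": 30},{"dp": [-199,-38,90],"roll": -0.391,"jaw": 30}])

```text
time_s: 1.98
tcp_pos: [0.5511, 0.0201, 0.1486]
eef_rot: [179.9, -0.0, -84.0]
contact_force: [-0.9, -1.8, 0.4]
gripper_width: 0.0261
gripper_force: 0.0
```

Run:
```python
from m import *; import pickle
from go import *
go(.55,.0195,.058,-84.1)
c=r.capture("wrist"); pickle.dump(c,open("w1.pkl","wb")); cv2.imwrite("pics/w1.png",c["image"])
C=np.array([.563,-.097])
print(proj(c,[[.55,.0195,.064],[.563,-.097,.034],[.55,.0195,.034]]))
```

```text
t 1.975 [0.5511 0.0201 0.1486] yaw -84.0 j6 -16.5 F [-0.9 -1.8  0.4]
dp [ 0.5  1.2 90.6] roll 0.001
[[255.41581445 196.2929444 ]
 [254.31073885  49.04802852]
 [255.19365279 186.95027227]]
```

View pics/w1.png

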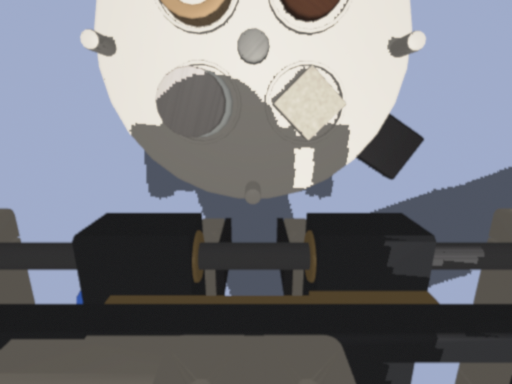

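The wrist view shows the stud top at (252,195), within 3 px of the prediction and centred between the fingers. The disc centre, jar, notes and tongue are where expected. I go down.

Emit:
send_rows(steps=[{"dp": [0,-1,25],"roll": 0,"jaw": 30},{"dp": [0,-1,50],"roll": 0,"jaw": 30},{"dp": [0,-1,70],"roll": 0,"jaw": 30},{"dp": [0,-1,90],"roll": 0,"jaw": 30},{"dp": [0,-1,90],"roll": 0,"jaw": 24}], newtons=3)

```text
time_s: 2.65
tcp_pos: [0.5502, 0.0165, 0.0597]
eef_rot: [179.8, -0.0, -84.4]
contact_force: [0.7, 0.2, 0.9]
gripper_width: 0.0225
gripper_force: 0.0
```

Emit:
send_rows(steps=[{"dp": [0,-2,0],"roll": 0.017,"jaw": 22},{"dp": [0.2,-6,0],"roll": 0.052,"jaw": 22},{"dp": [0.9,-14.4,0],"roll": 0.122,"jaw": 22},{"dp": [2.2,-22.5,0],"roll": 0.192,"jaw": 22},{"dp": [4,-30.5,0],"roll": 0.262,"jaw": 22}])

```text
time_s: 3.28
tcp_pos: [0.5829, 0.0169, 0.0614]
eef_rot: [-180.0, 0.0, -99.5]
contact_force: [-0.2, -0.2, 0.4]
gripper_width: 0.0191
gripper_force: 0.4
```

Emit:
send_rows(steps=[{"dp": [0.3,-8.2,0],"roll": 0.07,"jaw": 22},{"dp": [1.2,-16.4,0],"roll": 0.14,"jaw": 22},{"dp": [2.6,-24.5,0],"roll": 0.209,"jaw": 22},{"dp": [4.6,-32.5,0],"roll": 0.279,"jaw": 22},{"dp": [7.1,-40.4,0],"roll": 0.349,"jaw": 22}])

```text
time_s: 3.9
tcp_pos: [0.6216, 0.0033, 0.0614]
eef_rot: [-180.0, 0.0, -119.5]
contact_force: [-0.9, -0.3, 0.1]
gripper_width: 0.0192
gripper_force: 0.4
```

Emit:
send_rows(steps=[{"dp": [0.3,-8.2,0],"roll": 0.07,"jaw": 22},{"dp": [1.2,-16.4,0],"roll": 0.14,"jaw": 22},{"dp": [2.6,-24.5,0],"roll": 0.209,"jaw": 22},{"dp": [4.6,-32.5,0],"roll": 0.279,"jaw": 22},{"dp": [7.1,-40.4,0],"roll": 0.349,"jaw": 22}])

```text
time_s: 4.53
tcp_pos: [0.6533, -0.0228, 0.0613]
eef_rot: [-180.0, 0.0, -139.5]
contact_force: [-0.9, 0.1, 0.3]
gripper_width: 0.0196
gripper_force: 0.4
```

Run:
```python
from m import *
from go import *
go(.563,-.097,.058,0)
s=r.get_state();v=s["tcp_pos"][:2]-[.563,-.097];print(np.hypot(*v),ang(v))
c=r.capture("wrist"); cv2.imwrite("pics/w2.png",c["image"])
c=r.capture("side"); cv2.imwrite("pics/s2.png",cv2.resize(c["image"][150:260,200:370],None,fx=4,fy=4))
```

```text
t 4.525 [ 0.6533 -0.0228  0.0613] yaw -139.5 j6 -64.6 F [-0.9  0.1  0.3]
dp [116.8   2.2   3.3] roll -2.435
0.11686219108497697 39.4211904862706
```

View pics/w2.png

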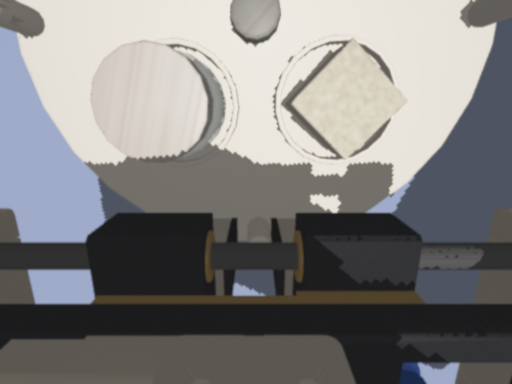

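The wrist view shows the stud caged at (258,235), with the jar at (150,100) and the notes at (348,100) symmetric about it: the table is following and the things stay seated. I carry on.

Emit:
send_rows(steps=[{"dp": [0.3,-8.2,0],"roll": 0.07,"jaw": 22},{"dp": [1.2,-16.4,0],"roll": 0.14,"jaw": 22},{"dp": [2.6,-24.5,0],"roll": 0.209,"jaw": 22},{"dp": [4.6,-32.5,0],"roll": 0.279,"jaw": 22},{"dp": [7.1,-40.4,0],"roll": 0.349,"jaw": 22}])

```text
time_s: 5.25
tcp_pos: [0.6738, -0.0578, 0.061]
eef_rot: [180.0, 0.0, -159.3]
contact_force: [-1.3, 0.5, -0.2]
gripper_width: 0.0189
gripper_force: 0.4
```

Emit:
send_rows(steps=[{"dp": [0.3,-8.2,0],"roll": 0.07,"jaw": 22},{"dp": [1.2,-16.4,0],"roll": 0.14,"jaw": 22},{"dp": [2.6,-24.5,0],"roll": 0.209,"jaw": 22},{"dp": [4.6,-32.5,0],"roll": 0.279,"jaw": 22},{"dp": [7.1,-40.4,0],"roll": 0.349,"jaw": 22}])

```text
time_s: 5.88
tcp_pos: [0.6814, -0.0981, 0.061]
eef_rot: [180.0, 0.0, -179.3]
contact_force: [-0.4, 0.8, 0.9]
gripper_width: 0.0194
gripper_force: 0.4
```

Emit:
send_rows(steps=[{"dp": [0.3,-8.2,0],"roll": 0.07,"jaw": 22},{"dp": [1.2,-16.4,0],"roll": 0.14,"jaw": 22},{"dp": [2.6,-24.5,0],"roll": 0.209,"jaw": 22},{"dp": [4.6,-32.5,0],"roll": 0.279,"jaw": 22},{"dp": [7.1,-40.4,0],"roll": 0.349,"jaw": 22}])

```text
time_s: 6.5
tcp_pos: [0.6749, -0.1385, 0.061]
eef_rot: [180.0, 0.0, 160.7]
contact_force: [-0.9, 1.5, -0.3]
gripper_width: 0.0195
gripper_force: 0.4
```

Emit:
send_rows(steps=[{"dp": [0.3,-8.2,0],"roll": 0.07,"jaw": 22},{"dp": [1.2,-16.4,0],"roll": 0.14,"jaw": 22},{"dp": [2.6,-24.5,0],"roll": 0.209,"jaw": 22},{"dp": [4.6,-32.5,0],"roll": 0.279,"jaw": 22},{"dp": [7.1,-40.4,0],"roll": 0.349,"jaw": 22}])

```text
time_s: 7.12
tcp_pos: [0.6549, -0.1743, 0.061]
eef_rot: [180.0, 0.0, 140.7]
contact_force: [0.1, 0.7, -0.6]
gripper_width: 0.0195
gripper_force: 0.4
```

Run:
```python
from m import *
from go import *
go(.563,-.097,.058,0)
s=r.get_state();v=s["tcp_pos"][:2]-[.563,-.097];print(np.hypot(*v),ang(v),s["joints"])
```

```text
t 7.125 [ 0.6549 -0.1743  0.061 ] yaw 140.7 j6 -130.9 F [ 0.1  0.7 -0.6]
dp [120.1   1.6   3. ] roll 2.455
0.12006605992835057 -40.07141151712644 [ 1.53195248e+00  2.93321911e+01 -1.06926954e+01 -1.29380608e-02
 -4.99282223e+01 -1.30850612e+02]
```

Emit:
send_rows(steps=[{"dp": [0.3,-8.2,0],"roll": 0.07,"jaw": 22},{"dp": [1.2,-16.4,0],"roll": 0.14,"jaw": 22},{"dp": [2.6,-24.5,0],"roll": 0.209,"jaw": 22},{"dp": [4,-30.5,0],"roll": 0.262,"jaw": 22},{"dp": [5.8,-36.5,0],"roll": 0.314,"jaw": 22}])

```text
time_s: 7.75
tcp_pos: [0.6274, -0.1989, 0.0611]
eef_rot: [179.9, 0.0, 122.7]
contact_force: [-0.1, 0.1, 0.4]
gripper_width: 0.019
gripper_force: 0.4
```

Emit:
send_rows(steps=[{"dp": [0.3,-8.2,0],"roll": 0.07,"jaw": 22},{"dp": [0.9,-14.4,0],"roll": 0.122,"jaw": 22},{"dp": [1.8,-20.5,0],"roll": 0.175,"jaw": 22},{"dp": [2.6,-24.5,0],"roll": 0.209,"jaw": 22},{"dp": [3,-26.5,0],"roll": 0.227,"jaw": 22}])

```text
time_s: 8.38
tcp_pos: [0.6035, -0.2108, 0.061]
eef_rot: [180.0, 0.0, 109.7]
contact_force: [1.0, 0.5, 0.6]
gripper_width: 0.0195
gripper_force: 0.4
```

Emit:
send_rows(steps=[{"dp": [0,0,0],"roll": 0,"jaw": 18},{"dp": [0,0,0],"roll": 0,"jaw": 17},{"dp": [0,0,0],"roll": 0,"jaw": 16},{"dp": [0,0,0],"roll": 0,"jaw": 16}])

```text
time_s: 8.88
tcp_pos: [0.6034, -0.2109, 0.0605]
eef_rot: [180.0, 0.0, 109.8]
contact_force: [-0.2, -0.5, 0.6]
gripper_width: 0.0141
gripper_force: 0.3
```

Run:
```python
from m import *
from go import *
import pickle
go(.563,-.097,.058,0)
s=r.get_state();v=s["tcp_pos"][:2]-[.563,-.097];print(np.hypot(*v),ang(v),s["joints"],s["gripper_width"])
D={n:r.capture(n) for n in("top","wrist")}; pickle.dump(D,open("d3.pkl","wb"))
t=cv2.resize(D["top"]["image"][165:300,230:360],(370,384),interpolation=cv2.INTER_CUBIC)
cv2.imwrite("pics/d3.png",cv2.resize(np.hstack([t,D["wrist"]["image"]]),(800,348)))
```

```text
t 8.875 [ 0.6034 -0.2109  0.0605] yaw 109.8 j6 -158.4 F [-0.2 -0.5  0.6]
dp [120.8   0.5   2.5] roll 1.916
0.1208211161843209 -70.48719585977085 [-1.80102893e+00  2.64192942e+01 -1.60469871e+01  3.22051198e-03
 -4.75307639e+01 -1.58445206e+02] 0.014068761077142482
```

View pics/d3.png

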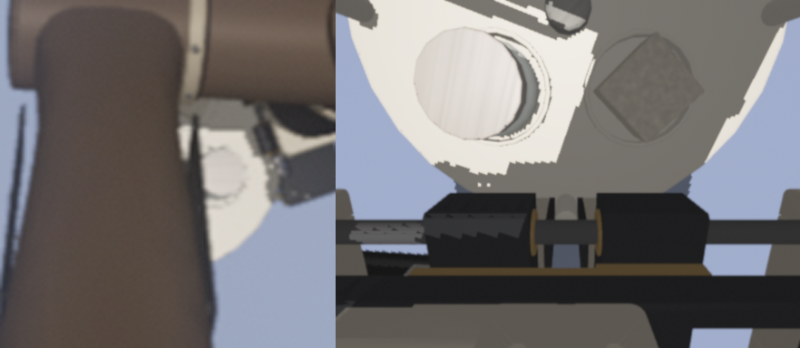

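The stud is gripped in the jaws in the wrist view, and the top view is hidden by the arm. I open, lift and clear the view.

Emit:
send_rows(steps=[{"dp": [0,0,0],"roll": 0,"jaw": 25},{"dp": [0,0,0],"roll": 0,"jaw": 30},{"dp": [0,0,-15],"roll": 0,"jaw": 30},{"dp": [0,0,-55],"roll": 0,"jaw": 30},{"dp": [0,0,-115],"roll": 0,"jaw": 30}])

```text
time_s: 9.6
tcp_pos: [0.6022, -0.2108, 0.1761]
eef_rot: [-179.8, -0.1, 109.7]
contact_force: [0.9, -0.4, -0.3]
gripper_width: 0.0266
gripper_force: 0.0
```

Emit:
send_rows(steps=[{"dp": [-30,-40,-20],"roll": -0.1,"jaw": 30},{"dp": [-65,-87,-40],"roll": -0.2,"jaw": 30},{"dp": [-100,-134,-40],"roll": -0.3,"jaw": 30},{"dp": [-135,-181,-40],"roll": -0.4,"jaw": 30},{"dp": [-170,-228,-40],"roll": -0.5,"jaw": 30}])

```text
time_s: 10.22
tcp_pos: [0.4449, -0.4494, 0.2172]
eef_rot: [180.0, 0.1, 138.6]
contact_force: [0.5, -1.1, 0.6]
gripper_width: 0.0263
gripper_force: 0.0
```

Emit:
send_rows(steps=[{"dp": [-40,0,0],"roll": 0,"jaw": 30},{"dp": [-80,0,0],"roll": 0,"jaw": 30},{"dp": [-120,0,0],"roll": 0,"jaw": 30}])

```text
time_s: 10.6
tcp_pos: [0.5363, -0.5288, 0.2171]
eef_rot: [180.0, 0.1, 138.4]
contact_force: [0.2, 0.1, 0.3]
gripper_width: 0.0264
gripper_force: 0.0
```

Run:
```python
from m import *
from go import *
import pickle
go(.563,-.097,.058,0)
c=r.capture("top"); pickle.dump(c,open("d4.pkl","wb"))
try:
    C,rr=disc(c); T,tr=tape(c); B,tm=tongue(c)
    print("C",C,rr,"T",T,tr,np.hypot(*(T-C)),ang(T-C)); print("tongue",B,tm,ang(tm-C))
except Exception as e: print(e)
cv2.imwrite("pics/d4.png",cv2.resize(c["image"][165:300,230:360],None,fx=4.4,fy=4.4,interpolation=cv2.INTER_CUBIC))
```

```text
t 10.6 [ 0.5363 -0.5288  0.2171] yaw 138.4 j6 -101.8 F [0.2 0.1 0.3]
dp [266.9 340.4 159.1] roll 2.415
C [ 0.56296819 -0.09734468] 0.1277206200716132 T [ 0.50719187 -0.07026954] 0.02595285961309636 0.06200049163675579 154.10697216047586
tongue ((425.408447265625, -28.952804565429688), (45.59968948364258, 47.678035736083984), 64.23291778564453) [ 0.42490897 -0.02900632] 153.6649090690172
```

View pics/d4.png

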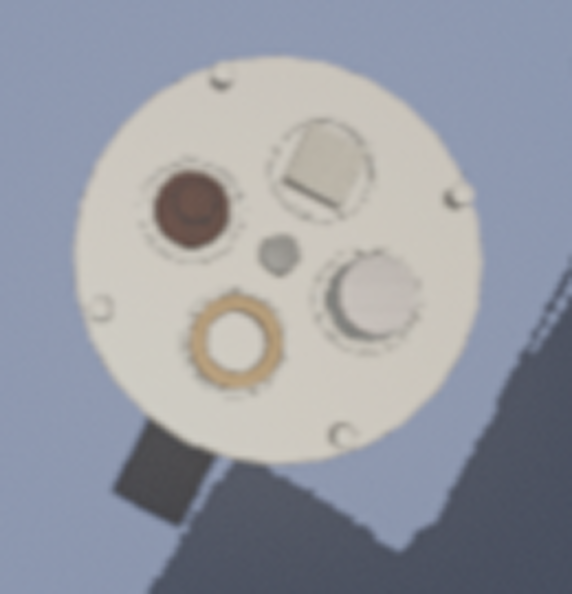

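The top view shows the tape ring at (237,341) in line with the tongue at (165,472). The tape is at azimuth 154.1° and the front at 153.7–154.2°. The notes, jar and stamp are upright in their pockets. I hand in.

```bash
python3 -c "from plant import r; print(r.close_job())"
```

```text
the job is handed in; nothing more can be done
None
```

The tape now stands at the front, within about half a degree of the tongue in the last top view, and the job was handed in at about 11 s with the arm clear of everything.

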